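# Square the die's top plate in the fences, then close the die

### The job

Push the loose top plate of the small die into the corner of the squaring stop, so that it lies flat and square against both fences. Then pick it up by its red knob and lower it level over the two guide pins of the green die bottom until it is fully down, keeping hold of it until it is home and not dropping it, and let go. Leave the bottle, the tin and the sanding block where they are.

Things in the scene. Friction and masses are not known exactly. Their poses are not given: they have to be found in the camera images.
- die_top: Loose top plate of the die, about 0.3 kg: aluminium, 56 (x) by 92 (y) by 14 mm, two through holes 12 mm wide at y = +-34 mm, and in its middle an upright red cylindrical knob with black rings, 24 mm across, 44 mm tall. Origin: centre of the plate's underside; z up. Works either way round. Starts on the squaring stop, up to 0.3 rad askew, clear of both fences.
- knob_middle (a point): The point on the knob's axis 30 mm above the plate's upper face (44 mm above its underside), a good height to grip.
- squaring_stop: Fixed dark plate, 112 (x) by 136 (y) by 8 mm, on a grey pedestal on a black rubber mat left of the wooden block; upper face 56 mm above its origin. Two steel fences, 12 mm wide, 16 mm high, stand on it (all smooth ground steel, slippery): the far one along y on its +x edge, the right one along x on its -y edge; the other sides are open. Origin: centre of its underside; z up.
- fence_corner (a point): Where the fences' inner faces would meet, at the dark plate's upper face; axes as squaring_stop's. Far fence's face: x = 0 here; right fence's face: y = 0. A squared top plate has its origin at x = -28, y = +46, z = 0 mm here, its y axis along the stop's y.
- die_bottom: Fixed green die bottom behind the big wooden block: 62 (x) by 108 (y) mm on a 12 mm foot of 70 by 118 mm, 56 mm high overall, round copper blank flush in its face. Two steel guide pins, 10 mm across, rise 26 mm above the face at y = +-34 mm; the last 7 mm taper to 5 mm. Origin: centre of its underside; z up.
- die_face (a point): Middle of the die bottom's upper face, between the feet of the pins, axes as die_bottom's. The closed top plate has its origin here, its y axis along the die bottom's y axis.
- flux_bottle: Brown bottle with a black cap, 47 mm across, 135 mm tall, at the far left corner; a bystander. Origin: centre of its underside.
- polish_tin: Round blue tin, 66 mm across, 26 mm tall, at the far edge; a bystander. Origin: centre of its underside.
- sanding_block: Wooden sanding block, 44 x 84 mm, 28 mm tall, at the far right; a bystander. Origin: centre of its underside.

How it is judged:
On the way:
1. the top plate lies flat on the squaring stop, square against both fences (within 2.5 mm of each, parallel within 0.035 rad) for 0.2 s (x of die_top in the frame of fence_corner above -0.0305 m and y of die_top in the frame of fence_corner below 0.0485 m and angle between the y axis of die_top and the y axis of squaring_stop, either way round below 0.035 rad and angle between die_top's own z axis and vertical below 0.03 rad and z of die_top in the frame of fence_corner below 0.003 m), for 0.2 s.
At the end, for the whole second after the job is handed in: The top plate rests on the die bottom, both pins through its holes: underside within 2.5 mm of the die's face, centred within 3 mm, in line within 0.05 rad, level within 0.03 rad, at rest, let go (z of die_top in the frame of die_face below 0.0025 m and horizontal distance between die_top and die_face below 0.003 m and angle between the y axis of die_top and the y axis of die_bottom, either way round below 0.05 rad and angle between die_top's own z axis and vertical below 0.03 rad and linear speed of die_top below 0.02 m/s and contact force between the fingers and die_top below 0.1 N); the robot touches nothing.
It fails at once if the top plate is let go above the die before it is within 4 mm of fully down (horizontal distance between die_top and die_face below 0.04 m and z of die_top in the frame of die_face above 0.004 m and contact force between the fingers and die_top below 0.05 N).
It fails at once if the top plate is tipped by more than 0.35 rad (angle between die_top's own z axis and vertical above 0.35 rad).
It fails at once if the bottle, the tin or the sanding block is moved by more than 20 mm (distance of any of flux_bottle, polish_tin, sanding_block from where it was at the start of the episode above 0.02 m).
It also fails if it takes over 58 s, if anything falls off the work surface, if the arm or the gripper's body presses on something with over 40 N, if the wrist force passes 120 N, or if a joint passes its speed limit or range.

### The arm

A 6-joint arm with a two-finger parallel gripper is mounted at the origin on the work surface; the furniture and walls round the work are solid. World frame = base frame: x ahead of the robot, y to its left, z up, the work surface at z = 0. Lengths are in m, angles in rad, forces in N, time in s.
With the tool pointing down it reaches from about 0.375 to 0.975 m from the base axis. Payload 3.8 kg.
Tool frame: the origin (TCP) lies at the very end of the fingers, on their centre line; the grasp point (between the pads) lies 19 mm behind it; z points along the fingers, y is the line along which they close (so a half turn about z gives the same grasp; the last joint's range is limited). The gripper opens to 85 mm and grips with 20 to 120 N. Pads are 22 mm wide; open, the fingers measure 114 mm over their backs; the gripper's body (76 mm by 85 mm) begins 54 mm behind the grasp point. The pads swing forward as they close: fully open they stand 13 mm farther back than shut.
Start: joints at [-1.195, 0.264, 1.604, -0, 1.274, -0.037], TCP at [0.271, -0.618, 0.231] pointing down, gripper open.
Joint ranges: [-2.63, 2.63], [-0.94, 2.18], [0.31, 2.57], [-1.31, 4.45], [0, 2.66], [-2.55, 2.55]. Speed limits (rad/s): [2.57, 2.57, 3.14, 3.14, 3.14, 3.14].

### API

Orientations are given as a rotation vector (axis times angle).
In Python, from workcell import monitor, viewer, workorder gives the robot as it stands.
- The arm moves only by the tool jog_arm, never from a script. Its argument "commands" is a list of rows, each an object with "travel": the shift along the tool's x, y, z in mm, a list of three; "rot": the turn, a rotation vector about the tool's x, y, z in degrees, a list of three; "claw": the closure in counts, from 0 (fully open) to 255 (shut). A call has exactly 5 rows; each row shifts and turns the commanded pose from where the row before left it, along the tool's axes as they then stand; what a row does not reach is not made up. A row lasts 1/10 s, in which the tool goes at most 50 mm and 8.59 degrees, less where a joint would pass 70% of its speed; a pose out of reach is approached as far as the arm can. A call is refused whole if a number of a shift passes 50 or a number of a turn 8.59, either way. A call with a gripper value outside its range is refused whole. The fingers move at their own pace and stop on an object; "force" is the grip in N (left out, the last holds). Time passes only in rows, so rows that do not move let the fingers close, or fill a call up. It gives the time, the measured TCP pose, the force, the opening and the grip force at its end, in the units of the state.
- monitor.read_state(): the state, without advancing time (a new reading comes with each control period).
- viewer.read_camera(name): name is "side" or "top"; returns a dict with "color" (480x640x3 uint8, blue, green, red), "camera_matrix" (3x3 intrinsics, pixels), "R" (3x3) and "t" (3): a world point X has camera coordinates R X + t. Camera axes: x right, y down, z forward; pixel columns grow to the right and rows downward; lengths in m; the calibration is good to about 2 mm. A picture is of the moment at which its call begins. There is no depth.
- workorder.finish_job(): hands the job in; it is judged then, once.
The state is a dict: "time": time; "q": joint angles; "joint_vel": joint speeds; "joint_torque": joint torques, N m; "tool_pos": TCP position; "tcp_rot": TCP orientation; "wrist_force": force on the tool from outside, world axes, zero at the start; "torque": the same for the moment, N m; "width": opening from 0.0 (shut) to 1.0 (fully open); "grip_force": force on a finger pad.
Only numpy, scipy, OpenCV 4.12 (cv2) and the standard library are available. Lean on these libraries where they do the work, as an engineer would, in place of code of your own. Each camera call takes 0.05 s, during which the arm holds its last target. There are 200 camera calls.

## Working session

There is one attempt and no reset: what is moved stays moved. The work goes in short steps, Python scripts to look and compute and a tool call to move; the robot and the scene stay as the last step left them, time stands still between calls to the robot, and variables do not carry over. Pictures are saved under pics/ and viewed, at most 10 in all, crops included, and the job is handed in when it is done.

Besides the shell and the picture viewer there is one more tool, called after "Call:" as name(argument=value, ...), one argument or row to a line, values as JSON. jog_arm: Moves the arm, as the interface text tells. Its arguments: {"type":"object","properties":{"commands":{"type":"array","items":{"type":"object","properties":{"travel":{"type":"array","items":{"type":"number"}},"rot":{"type":"array","items":{"type":"number"}},"claw":{"type":"number"}}}},"force":{"type":"number"}},"required":["commands"]}

```bash
mkdir -p pics; cat > h.py <<'E'
import numpy as np,cv2
from workcell import monitor,viewer,workorder
from scipy.spatial.transform import Rotation as Ro
def cam(n):
    c=viewer.read_camera(n); return {k:(np.array(v) if k!='color' else np.asarray(v)) for k,v in c.items() if k in('color','camera_matrix','R','t')}
def ray(c,uv,z):
    uv=np.atleast_2d(uv).astype(float); d=np.c_[uv,np.ones(len(uv))]@np.linalg.inv(c['camera_matrix']).T@c['R']
    o=-c['R'].T@c['t']; return o+d*((z-o[2])/d[:,2])[:,None]
def proj(c,X):
    p=(np.atleast_2d(X)@c['R'].T+c['t'])@c['camera_matrix'].T; return p[:,:2]/p[:,2:]
E
python3 - <<'E'
from h import *
for n in('side','top'):
    c=cam(n); cv2.imwrite(f'pics/{n}0.png',c['color']); print(n,-c['R'].T@c['t'],c['R'][2],c['camera_matrix'][0,0])
s=monitor.read_state(); print(s['time'],s['tool_pos'],s['tcp_rot'],s['width'])
print(Ro.from_rotvec(s['tcp_rot']).as_matrix().round(3))
E
```

```text
side [1.13012066 0.22181347 0.70566443] [-0.57605465 -0.39589324 -0.71514305] 468.70414674908557
top [ 0.5000755  -0.1451586   1.00918506] [ 0.16224569  0.02832813 -0.98634368] 446.7964161880598
0.1 [ 0.27055933 -0.61765592  0.23007574] [-3.07291273e+00 -6.43366908e-01  4.45265494e-04] 0.9977391955076194
[[ 0.916  0.401 -0.001]
 [ 0.401 -0.916  0.002]
 [ 0.    -0.002 -1.   ]]
```

View pics/side0.png

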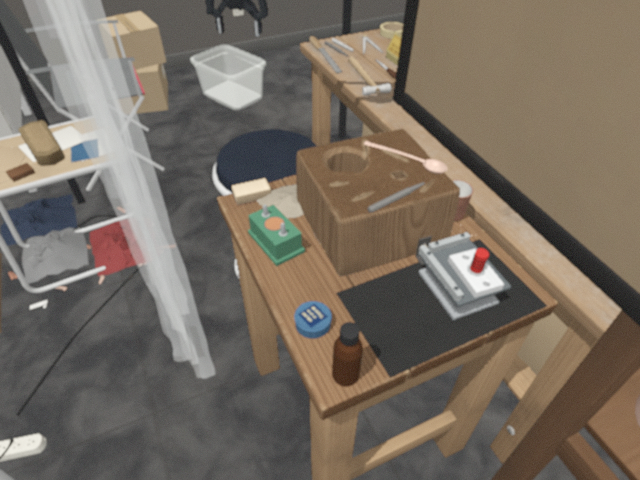

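View pics/top0.png

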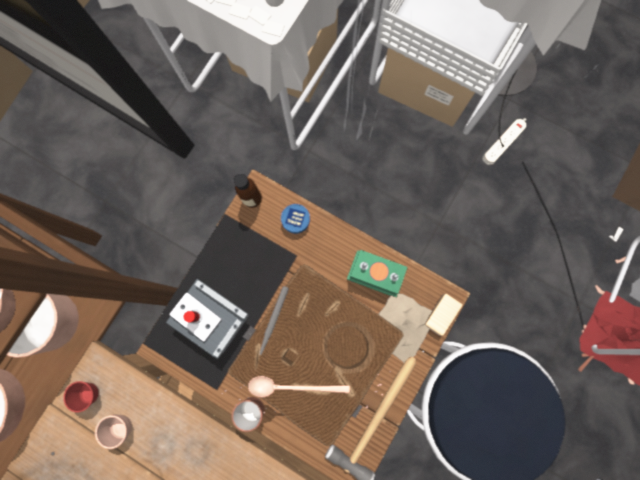

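Side view: the stop with the red knob is at (480,260) and the green die at (275,232). Top view: knob at (190,317), green die at (378,272), tin at (295,218), bottle at (246,190). I'll enlarge both regions and compute rough positions.

```bash
python3 - <<'E'
from h import *
t=cam('top');s=cam('side')
a=cv2.resize(t['color'][265:365,150:260],None,fx=5,fy=5,interpolation=cv2.INTER_CUBIC)
b=cv2.resize(s['color'][220:320,410:515],None,fx=5,fy=5,interpolation=cv2.INTER_CUBIC)[:, :]
cv2.imwrite('pics/stop.png',cv2.resize(np.hstack([a[:500,:550],b[:500,:525]]),(800,372)))
cv2.imwrite('pics/stopbig.png',cv2.resize(t['color'][268:368,155:255],(600,600),interpolation=cv2.INTER_CUBIC))
for c,n in((t,'top'),(s,'side')):
    h=cv2.cvtColor(c['color'],cv2.COLOR_BGR2HSV)
    for name,lo,hi,z in(('green',(65,90,40),(90,255,255),.056),('red',(0,170,110),(6,255,255),.11),('copper',(7,120,150),(15,255,255),.056),('blue',(100,120,60),(120,255,255),.026)):
        m=cv2.inRange(h,lo,hi); k,l,st,ce=cv2.connectedComponentsWithStats(m)
        for i in np.argsort(-st[1:,4])[:3]+1: print(n,name,st[i],ce[i].round(1),ray(c,ce[i],z).round(3))
print('table corners',ray(t,[[252,172],[467,296],[138,350],[220,385],[294,266],[240,220]],0).round(3))
E
```

```text
top green [ 348  251   58   45 1054] [375.8 273.8] [[ 0.604 -0.248  0.056]]
top red [184 312  12  10  90] [189.9 316.2] [[0.508 0.13  0.11 ]]
top copper [ 249  172  217  133 6347] [333.6 243.7] [[ 0.668 -0.158  0.056]]
top copper [ 262  416   91   64 1779] [301.4 445.4] [[ 0.254 -0.096  0.056]]
top copper [ 139  345  112   67 1556] [200.2 381.8] [[0.374 0.117 0.056]]
top blue [282 205  27  28 386] [294.7 218.4] [[ 0.731 -0.07   0.026]]
side green [250 217  54  47 621] [275.  243.6] [[ 0.65  -0.216  0.056]]
side green [275 210   7   7  14] [277.9 213.2] [[ 0.577 -0.267  0.056]]
side green [269 207   6   3  10] [271.4 207.8] [[ 0.572 -0.289  0.056]]
side red [472 248  17  24 233] [479.5 259.7] [[0.517 0.135 0.11 ]]
side blue [298 312  25  16  97] [310.6 321.1] [[ 0.742 -0.065  0.026]]
side blue [313 304  15  16  32] [321.2 311.5] [[ 0.714 -0.062  0.026]]
side blue [316 330  10   6  18] [320.2 332.6] [[ 0.752 -0.038  0.026]]
table corners [[ 0.848  0.036  0.   ]
 [ 0.562 -0.457  0.   ]
 [ 0.433  0.276  0.   ]
 [ 0.361  0.088  0.   ]
 [ 0.625 -0.069  0.   ]
 [ 0.732  0.06   0.   ]]
```

View pics/stopbig.png

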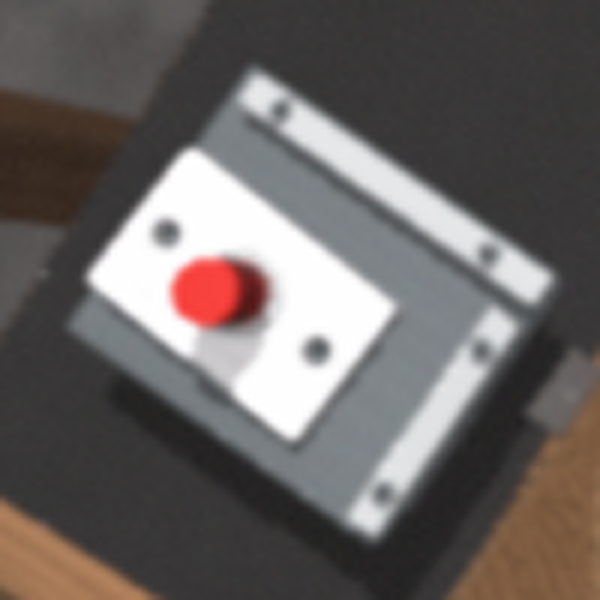

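The plate's corners are at crop (190,148), (397,305), (297,445) and (87,277). The far fence runs (250,85)–(545,290), and the right fence runs (510,320)–(365,530). Next I'll fit rectangles to these on their height planes.

```bash
cat >> h.py <<'E'
def whites(c,x0,y0,x1,y1,thr=185,f=6):
    im=cv2.resize(c['color'][y0:y1,x0:x1],None,fx=f,fy=f,interpolation=cv2.INTER_CUBIC)
    m=((im.min(2)>thr)*255).astype(np.uint8)
    cs,_=cv2.findContours(m,cv2.RETR_EXTERNAL,cv2.CHAIN_APPROX_NONE); cs=[k[:,0] for k in cs if cv2.contourArea(k)>900]
    return [(k+.5)/f-.5+[x0,y0] for k in cs],m
def rect(c,px,z):
    P=ray(c,px,z)[:,:2]; (cx,cy),(w,h),a=cv2.minAreaRect((P*1000).astype(np.float32))
    if w>h: a+=90;w,h=h,w   # a-> direction of short side... long axis = a+90
    l=np.radians(a+90); return np.array([cx,cy,w,h]).round(1),np.degrees(np.arctan(np.tan(l))).round(2)
E
python3 - <<'E'
from h import *
t=cam('top');s=cam('side')
for c,b in((t,(155,268,255,368)),(s,(410,225,515,320))):
    k,m=whites(c,*b)
    for p in k:
        print(p.mean(0).round(1),len(p),rect(c,p,.072),rect(c,p,.07))
c=t
f=lambda u:(np.array(u)+.5)/6-.5+[155,268]
print('farfence outer/inner ends',ray(c,f([[255,68],[238,100],[555,275],[540,305]]),.072).round(4)[:,:2])
print('right fence',ray(c,f([[492,310],[520,325],[345,522],[375,540]]),.072).round(4)[:,:2])
print('plate',ray(c,f([[190,148],[397,305],[297,445],[87,277]]),.07).round(4)[:,:2])
print('holes',ray(c,f([[166,233],[316,350]]),.07).round(4)[:,:2])
print('screws',ray(c,f([[281,111],[489,255],[482,350],[383,493]]),.072).round(4)[:,:2])
# green die corners
h=cv2.cvtColor(t['color'],cv2.COLOR_BGR2HSV)
cv2.imwrite('pics/die.png',np.hstack([cv2.resize(t['color'][242:307,338:418],None,fx=5,fy=5,interpolation=cv2.INTER_CUBIC),cv2.resize(s['color'][200:265,240:320],None,fx=5,fy=5,interpolation=cv2.INTER_CUBIC)]))
E
```

```text
[226.3 337.7] 306 (array([465.6,  62.8,  11.6,  53.5]), np.float64(-33.16)) (array([465.5,  63.2,  11.6,  53.7]), np.float64(-33.16))
[241.  313.2] 135 (array([516. ,  34.7,  11.1,  19.6]), np.float64(57.06)) (array([516.1,  35.1,  11.2,  19.6]), np.float64(57.06))
[194.9 316.5] 689 (array([508.5, 131.4,  58.9,  94.5]), np.float64(54.17)) (array([508.5, 132. ,  59. ,  94.7]), np.float64(54.17))
[218.9 297.9] 443 (array([547.4,  83. ,  11.3,  85.3]), np.float64(56.96)) (array([547.5,  83.5,  11.3,  85.5]), np.float64(56.96))
[458.4 292.2] 107 (array([572.5, 128.3,  10.7,  11. ]), np.float64(55.51)) (array([570.8, 128. ,  10.7,  11. ]), np.float64(55.51))
[441.5 270.6] 434 (array([542.6,  82.4,  10.8,  82.7]), np.float64(56.99)) (array([540.7,  81.9,  10.8,  83. ]), np.float64(56.99))
[475.1 270.9] 952 (array([506.3, 132.8,  61.1,  97.8]), np.float64(54.07)) (array([504.4, 132.5,  61.3,  98.1]), np.float64(54.07))
[424.3 248.5] 106 (array([510.6,  33.4,  10.2,  17.6]), np.float64(61.14)) (array([508.6,  32.8,  10.2,  17.7]), np.float64(61.14))
[449.8 239.6] 292 (array([460.7,  62.1,  10.2,  50.5]), np.float64(-33.48)) (array([458.6,  61.6,  10.3,  50.7]), np.float64(-33.48))
farfence outer/inner ends [[0.5866 0.131 ]
 [0.5753 0.1364]
 [0.5158 0.0218]
 [0.5055 0.0266]]
right fence [[0.5035 0.0433]
 [0.4985 0.0333]
 [0.431  0.0908]
 [0.4251 0.0802]]
plate [[0.5583 0.153 ]
 [0.5048 0.077 ]
 [0.4565 0.1094]
 [0.5129 0.1865]]
holes [[0.5285 0.1596]
 [0.4889 0.1045]]
screws [[0.5716 0.1209]
 [0.5224 0.0451]
 [0.4898 0.0462]
 [0.4409 0.0782]]
```

View pics/die.png

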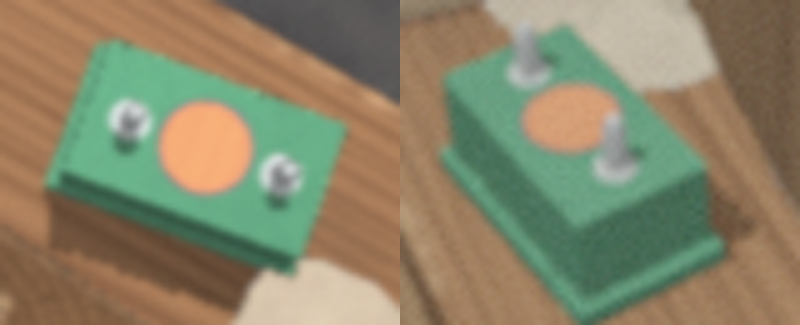

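The die crop shows the copper disc at (205,148) in the top half, with pin feet near (127,122) and (280,177). Now the full geometry: stop, plate, die, and block height.

```bash
python3 - <<'E'
from h import *
from scipy.optimize import least_squares
t=cam('top');s=cam('side')
def tri(u,v):
    return least_squares(lambda X:np.r_[proj(t,X)[0]-u,proj(s,X)[0]-v],[.5,0,.06])
def comp(c,lo,hi,box):
    x0,y0,x1,y1=box; f=6; im=cv2.resize(c['color'][y0:y1,x0:x1],None,fx=f,fy=f,interpolation=cv2.INTER_CUBIC)
    m=cv2.inRange(cv2.cvtColor(im,cv2.COLOR_BGR2HSV),lo,hi); k=max(cv2.findContours(m,cv2.RETR_EXTERNAL,cv2.CHAIN_APPROX_NONE)[0],key=cv2.contourArea)
    e=cv2.fitEllipse(k); return (np.array(e[0])+.5)/f-.5+[x0,y0],(k[:,0]+.5)/f-.5+[x0,y0]
for z,name,lo,hi,bt,bs in((.056,'copper',(5,60,150),(18,255,255),(362,260,395,285),(262,212,292,235)),):
    u,_=comp(t,lo,hi,bt);v,_=comp(s,lo,hi,bs);r=tri(u,v);print(name,u,v,r.x.round(4),r.cost,ray(t,u,z)[0].round(4),ray(s,v,z)[0].round(4))
g=lambda u:(np.array(u)+.5)/5-.5+[338,242]; gs=lambda u:(np.array(u)-[400,0]+.5)/5-.5+[240,200]
a=g([[130,119],[281,175]]); tips=gs([[526,28],[614,117]])
print('pin feet side',ray(s,gs([[529,78],[615,168]]),.056).round(4)[:,:2].tolist(),'tip side z.082',ray(s,tips,.082).round(4)[:,:2].tolist(),'pintop top',ray(t,a,.082).round(4)[:,:2].tolist())
T=ray(t,g([[112,42],[346,124],[296,252],[62,168]]),.056)[:,:2];print('die corners top',T.round(4).tolist(),T.mean(0))
S=ray(s,gs([[445,77],[568,28],[707,168],[578,228]]),.056)[:,:2];print('die corners side',S.round(4).tolist(),S.mean(0))
for Q in(T,S):
    print([round(float(np.linalg.norm(Q[i]-Q[i-1])),4) for i in range(4)],[round(float(np.degrees(np.arctan2(*(Q[i]-Q[i-1])[::-1]))),1) for i in range(4)])
# knob top in both
for z in(.114,):
    for c,b in((t,(178,305,204,330)),(s,(465,242,495,280))):
        e,k=comp(c,(0,150,90),(10,255,255),b); print('red',e,ray(c,e,.10)[0].round(4),k.min(0),k.max(0))
# block: bottom front corner & top corner
b=ray(s,[[347,268]],0)[0];print('block base',b.round(3))
for u,v in(([310,266],[340,212]),):
    pass
print([(z,proj(s,[[b[0],b[1],z]]).round(0).tolist()) for z in(.08,.1,.12,.14,.16)])
B=np.array([[300,265],[402,330]]);print('block top edge',ray(t,B,.1).round(3),ray(t,B,.15).round(3))
E
```

```text
copper [378.65769831 271.06164296] [273.32789993 223.10618464] [ 0.6091 -0.2537  0.0593] 0.00424110459132461 [ 0.6096 -0.2542  0.056 ] [ 0.6064 -0.2561  0.056 ]
pin feet side [[0.597, -0.2847], [0.6189, -0.2223]] tip side z.082 [[0.5954, -0.2849], [0.6169, -0.2226]] pintop top [[0.6181, -0.2201], [0.5954, -0.2824]]
die corners top [[0.6548, -0.2145], [0.6203, -0.3142], [0.5654, -0.2921], [0.6, -0.1931]] [ 0.61012889 -0.2535023 ]
die corners side [[0.6165, -0.3136], [0.5629, -0.2914], [0.5978, -0.1923], [0.6536, -0.2133]] [ 0.60770427 -0.25265916]
[0.0588, 0.1055, 0.0591, 0.1049] [-21.4, -109.1, 158.1, 70.8]
[0.1069, 0.058, 0.1051, 0.0597] [-110.3, 157.6, 70.6, -20.6]
red [190.42087936 316.21861013] [0.5081 0.132  0.1   ] [183.91666667 311.25      ] [197.91666667 321.41666667]
red [479.73842367 259.11151377] [0.5053 0.1333 0.1   ] [470.91666667 247.25      ] [488.75 271.75]
block base [ 0.58  -0.092  0.   ]
[(0.08, [[349.0, 240.0]]), (0.1, [[349.0, 232.0]]), (0.12, [[350.0, 224.0]]), (0.14, [[350.0, 216.0]]), (0.16, [[351.0, 208.0]])]
block top edge [[ 0.615 -0.088  0.1  ]
 [ 0.487 -0.295  0.1  ]] [[ 0.609 -0.092  0.15 ]
 [ 0.488 -0.286  0.15 ]]
```

Cross-checks: the plate measures about 57×94 mm and is 2.9° askew (stop at 57.0°). The plate centre is about (0.507, 0.132), the die centre (0.608, -0.254) at 70.6°, and the block about 0.15 m tall. Moving now.

Call:
jog_arm(
  commands=[
    {"travel":[30,-34,-5]},
    {"travel":[32.3,-37,-5]},
    {"travel":[32.3,-37,-5]},
    {"travel":[32.3,-37,-5]},
    {"travel":[32.3,-37,0]},
  ],
  force=30,
)

```text
$.commands[0]: bad value
```

Call:
jog_arm(
  commands=[
    {"travel":[32.3,-37,0]},
    {"travel":[32.3,-37,0]},
    {"travel":[32.3,-37,0]},
    {"travel":[32.3,-37,0]},
    {"travel":[32.3,-37,0]},
  ],
)

```text
$.commands[0]: bad value
```

Call:
jog_arm(
  commands=[
    {"travel":[32.3,-37,0]},
    {"travel":[32.3,-37,0]},
    {"travel":[32.3,-37,0]},
    {"travel":[32.3,-37,0]},
    {"travel":[32.3,-37,0]},
  ],
)

```text
$.commands[0]: bad value
```

Call:
jog_arm(
  commands=[
    {"travel":[0,0,0],"rot":[0,0,-8]},
    {"rot":[0,0,-8]},
    {"rot":[0,0,-8]},
    {"rot":[0,0,-6.5]},
    {"travel":[0,0,0]},
  ],
)

```text
$.commands[0]: bad value
```

```bash
cat >> h.py <<'E'
def delta(x,y,z,yaw=None):
    s=monitor.read_state(); M=Ro.from_rotvec(s['tcp_rot']).as_matrix(); d=M.T@(np.array([x,y,z])-s['tool_pos'])*1000
    print('t',round(s['time'],2),'pos',np.round(s['tool_pos'],4),'yaw x',np.degrees(np.arctan2(M[1,0],M[0,0])).round(2),'tilt',M[:2,2].round(4),'tool delta',d.round(1),'w',round(s['width'],3),'F',np.round(s['wrist_force'],1),np.round(s['torque'],2),'g',s['grip_force'])
E
python3 -c "
from h import *
delta(.5068,.1327,.081)"
```

```text
t 0.4 pos [ 0.2707 -0.6182  0.2311] yaw x 23.65 tilt [-0.0001  0.0003] tool delta [ 517.5 -593.1  150.3] w 1.001 F [ 1.  -0.4  0.1] [ 0.01 -0.02  0.  ] g 0.0
```

All three fields are required in each row.

Call:
jog_arm(
  commands=[
    {"travel":[30,-34,-5],"rot":[0,0,0],"claw":0},
    {"travel":[32,-37,-5],"rot":[0,0,0],"claw":0},
    {"travel":[32,-37,-5],"rot":[0,0,0],"claw":0},
    {"travel":[32,-37,-5],"rot":[0,0,0],"claw":0},
    {"travel":[32,-37,0],"rot":[0,0,0],"claw":0},
  ],
  force=30,
)

```text
time: 0.9
tool_pos: [0.3431, -0.3869, 0.2523]
tcp_rot: [3.073, 0.642, 0.002]
wrist_force: [1.7, 0.0, 1.0]
width: 0.999
grip_force: 0.0
```

Call:
jog_arm(
  commands=[
    {"travel":[32,-37,0],"rot":[0,0,0],"claw":0},
    {"travel":[32,-37,0],"rot":[0,0,0],"claw":0},
    {"travel":[32,-37,0],"rot":[0,0,0],"claw":0},
    {"travel":[32,-37,0],"rot":[0,0,0],"claw":0},
    {"travel":[32,-37,0],"rot":[0,0,0],"claw":0},
  ],
)

```text
time: 1.4
tool_pos: [0.4151, -0.1528, 0.2518]
tcp_rot: [3.074, 0.643, 0.002]
wrist_force: [0.5, -0.7, 1.7]
width: 1.001
grip_force: 0.0
```

Call:
jog_arm(
  commands=[
    {"travel":[32,-37,0],"rot":[0,0,0],"claw":0},
    {"travel":[32,-37,0],"rot":[0,0,0],"claw":0},
    {"travel":[32,-37,0],"rot":[0,0,0],"claw":0},
    {"travel":[32,-37,0],"rot":[0,0,0],"claw":0},
    {"travel":[32,-37,0],"rot":[0,0,0],"claw":0},
  ],
)

```text
time: 1.9
tool_pos: [0.4875, 0.0812, 0.2518]
tcp_rot: [3.074, 0.644, 0.002]
wrist_force: [0.5, -1.0, 0.8]
width: 0.998
grip_force: 0.0
```

Call:
jog_arm(
  commands=[
    {"travel":[0,0,0],"rot":[0,0,-8],"claw":0},
    {"travel":[0,0,0],"rot":[0,0,-8],"claw":0},
    {"travel":[0,0,0],"rot":[0,0,-8],"claw":0},
    {"travel":[0,0,0],"rot":[0,0,-6.5],"claw":0},
    {"travel":[0,0,0],"rot":[0,0,0],"claw":0},
  ],
)

```text
time: 2.4
tool_pos: [0.4872, 0.0793, 0.2514]
tcp_rot: [2.797, 1.431, 0.0]
wrist_force: [-0.0, 0.2, 0.1]
width: 0.998
grip_force: 0.0
```

```bash
python3 -c "
from h import *
delta(.5068,.1327,.081)"
```

```text
t 2.4 pos [0.4872 0.0793 0.2514] yaw x 54.18 tilt [0.0003 0.    ] tool delta [ 54.8 -15.4 170.4] w 0.998 F [-0.   0.2  0.1] [0.03 0.01 0.02] g 0.0
```

Call:
jog_arm(
  commands=[
    {"travel":[45,-13,0],"rot":[0,0,0],"claw":0},
    {"travel":[9.8,-2.4,0],"rot":[0,0,0],"claw":0},
    {"travel":[0,0,45],"rot":[0,0,0],"claw":0},
    {"travel":[0,0,35],"rot":[0,0,0],"claw":0},
    {"travel":[0,0,0],"rot":[0,0,0],"claw":0},
  ],
)

```text
time: 2.9
tool_pos: [0.5023, 0.1316, 0.1657]
tcp_rot: [-2.796, -1.427, 0.017]
wrist_force: [-2.3, -0.5, -0.5]
width: 1.001
grip_force: 0.0
```

```bash
python3 - <<'E'
from h import *
delta(.5068,.1327,.081)
a=cam('top')['color'][255:375,130:270];b=cam('side')['color'][190:310,410:550]
cv2.imwrite('pics/near1.png',np.hstack([cv2.resize(k,(400,343),interpolation=cv2.INTER_CUBIC) for k in(a,b)]))
E
```

```text
t 2.9 pos [0.5023 0.1316 0.1657] yaw x 54.06 tilt [-0.011  -0.0025] tool delta [ 4.3  3.6 84.7] w 1.001 F [-2.3 -0.5 -0.5] [ 0.05  0.01 -0.02] g 0.0
```

View pics/near1.png

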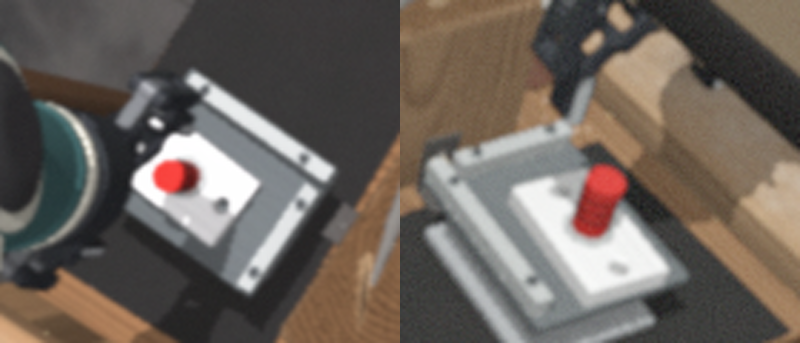

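The picture shows the fingers straddling the knob from above: one visible at (580,100), the other behind the dark frame in the foreground. I'll let the arm settle.

Call:
jog_arm(
  commands=[
    {"travel":[0,0,0],"rot":[0,0,0],"claw":0},
    {"travel":[0,0,0],"rot":[0,0,0],"claw":0},
    {"travel":[0,0,0],"rot":[0,0,0],"claw":0},
    {"travel":[0,0,0],"rot":[0,0,0],"claw":0},
    {"travel":[0,0,0],"rot":[0,0,0],"claw":0},
  ],
)

```text
time: 3.5
tool_pos: [0.5071, 0.1326, 0.1719]
tcp_rot: [2.797, 1.43, 0.001]
wrist_force: [-0.4, -0.3, -0.6]
width: 0.999
grip_force: 0.0
```

```bash
python3 -c "
from h import *
delta(.5068,.1327,.081);print(monitor.read_state()['joint_torque'],monitor.read_state()['q'])"
```

```text
t 3.5 pos [0.5071 0.1326 0.1719] yaw x 54.14 tilt [0.0009 0.0002] tool delta [-0.1 -0.4 90.9] w 0.999 F [-0.4 -0.3 -0.6] [-0.06  0.   -0.03] g 0.0
[-1.25867286e-02 -3.62289906e+01 -3.48748791e+01 -5.51058238e-04
 -9.74729686e-03  1.00754351e-03] [2.08141162e-01 2.40301518e-02 1.98995875e+00 1.17877701e-05
 1.12663459e+00 8.33998066e-01]
```

Call:
jog_arm(
  commands=[
    {"travel":[0,0,22],"rot":[0,0,0],"claw":0},
    {"travel":[0,0,25],"rot":[0,0,0],"claw":0},
    {"travel":[0,0,22],"rot":[0,0,0],"claw":0},
    {"travel":[0,0,15],"rot":[0,0,0],"claw":0},
    {"travel":[0,0,6],"rot":[0,0,0],"claw":0},
  ],
)

```text
time: 4.0
tool_pos: [0.5056, 0.1323, 0.0795]
tcp_rot: [-2.797, -1.429, 0.005]
wrist_force: [0.0, 0.3, 0.0]
width: 1.0
grip_force: 0.0
```

Call:
jog_arm(
  commands=[
    {"travel":[0,0,0],"rot":[0,0,0],"claw":60},
    {"travel":[0,0,0],"rot":[0,0,0],"claw":110},
    {"travel":[0,0,0],"rot":[0,0,0],"claw":140},
    {"travel":[0,0,0],"rot":[0,0,0],"claw":150},
    {"travel":[0,0,0],"rot":[0,0,0],"claw":160},
  ],
  force=20,
)

```text
time: 4.5
tool_pos: [0.5074, 0.1327, 0.0821]
tcp_rot: [2.797, 1.43, 0.002]
wrist_force: [0.2, -0.1, 0.9]
width: 0.373
grip_force: 0.0
```

```bash
python3 - <<'E'
from h import *
delta(.5068,.1327,.081)
a=cam('top')['color'][255:375,130:270];b=cam('side')['color'][190:310,410:550]
cv2.imwrite('pics/near2.png',np.hstack([cv2.resize(k,(400,343),interpolation=cv2.INTER_CUBIC) for k in(a,b)]))
E
```

```text
t 4.5 pos [0.5074 0.1327 0.0821] yaw x 54.15 tilt [0.0014 0.0003] tool delta [-0.3 -0.5  1.1] w 0.373 F [ 0.2 -0.1  0.9] [0.02 0.03 0.02] g 0.0
```

View pics/near2.png

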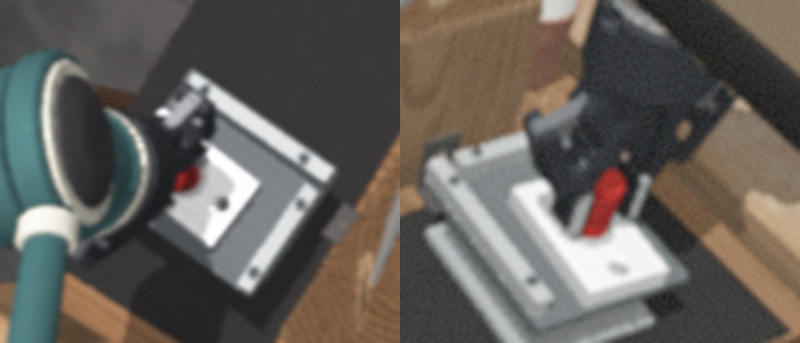

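The knob, at (605,200) in the side half, sits between the two pads at (578,215) and (640,195), with the pads just above the plate. Closing with the gentle force.

Call:
jog_arm(
  commands=[
    {"travel":[0,0,0],"rot":[0,0,0],"claw":172},
    {"travel":[0,0,0],"rot":[0,0,0],"claw":185},
    {"travel":[0,0,0],"rot":[0,0,0],"claw":200},
    {"travel":[0,0,0],"rot":[0,0,0],"claw":210},
    {"travel":[0,0,0],"rot":[0,0,0],"claw":210},
  ],
  force=20,
)

```text
time: 5.1
tool_pos: [0.5069, 0.1325, 0.0815]
tcp_rot: [2.797, 1.43, 0.0]
wrist_force: [-0.5, 0.0, 3.1]
width: 0.275
grip_force: 19.6
```

```bash
python3 - <<'E'
from h import *
delta(.5068,.1327,.081)
for n,b in(('top',(155,268,255,368)),('side',(410,225,515,320))):
    c=cam(n)
    for p in whites(c,*b)[0]:
        if len(p)>300: print(n,rect(c,p,.071))
E
```

```text
t 5.1 pos [0.5069 0.1325 0.0815] yaw x 54.15 tilt [0.0001 0.    ] tool delta [ 0.1 -0.2  0.5] w 0.275 F [-0.5  0.   3.1] [-0.06  0.06  0.04] g 19.644891890930012
top (array([465.5,  63.1,  11.6,  53.8]), np.float64(-33.03))
top (array([495.9, 114. ,  51. ,  58.3]), np.float64(-36.0))
top (array([547.5,  83.2,  11.3,  85.4]), np.float64(57.04))
side (array([541.6,  82.4,  11.6,  84.4]), np.float64(56.42))
side (array([506. , 133.8,  62.8, 100.2]), np.float64(52.82))
```

Call:
jog_arm(
  commands=[
    {"travel":[0,0,0],"rot":[0,0,-1.5],"claw":210},
    {"travel":[0,2,0],"rot":[0,0,-1.4],"claw":210},
    {"travel":[0,6,0],"rot":[0,0,0],"claw":210},
    {"travel":[0,7,0],"rot":[0,0,0],"claw":210},
    {"travel":[0,5,0],"rot":[0,0,0],"claw":210},
  ],
)

```text
time: 5.7
tool_pos: [0.5242, 0.1215, 0.0815]
tcp_rot: [-2.76, -1.501, -0.001]
wrist_force: [-2.5, 1.5, 5.3]
width: 0.272
grip_force: 19.9
```

Call:
jog_arm(
  commands=[
    {"travel":[-4,0,0],"rot":[0,0,0],"claw":210},
    {"travel":[-7,0,0],"rot":[0,0,0],"claw":210},
    {"travel":[-7,0,0],"rot":[0,0,0],"claw":210},
    {"travel":[-6,0,0],"rot":[0,0,0],"claw":210},
    {"travel":[0,0,0],"rot":[0,0,0],"claw":210},
  ],
)

```text
time: 6.2
tool_pos: [0.5099, 0.1003, 0.0815]
tcp_rot: [2.76, 1.499, -0.001]
wrist_force: [-1.2, -2.9, 5.2]
width: 0.271
grip_force: 20.5
```

```bash
cat >> h.py <<'E'
def look():
    delta(.5068,.1327,.081)
    for n,b in(('top',(155,268,255,368)),('side',(410,225,515,320))):
        c=cam(n)
        for p in whites(c,*b)[0]:
            if len(p)>300: print(n,len(p),rect(c,p,.071))
E
python3 -c "
from h import *
look()"
```

```text
t 6.2 pos [0.5099 0.1003 0.0815] yaw x 57.03 tilt [-0.0003 -0.001 ] tool delta [ 25.5 -20.2   0.5] w 0.271 F [-1.2 -2.9  5.2] [-0.29  0.09 -0.08] g 20.49324267951306
top 518 (array([499.5,  81.3,  51. ,  58.3]), np.float64(-32.63))
top 517 (array([542.4, 177.8,  10.1,  89.9]), np.float64(3.97))
side 899 (array([513.8,  97.3,  74.4,  99.3]), np.float64(56.81))
```

Call:
jog_arm(
  commands=[
    {"travel":[0,2,0],"rot":[0,0,0],"claw":210},
    {"travel":[0,2,0],"rot":[0,0,0],"claw":210},
    {"travel":[0,1,0],"rot":[0,0,0],"claw":210},
    {"travel":[0,0,0],"rot":[0,0,0],"claw":210},
    {"travel":[0,0,0],"rot":[0,0,0],"claw":210},
  ],
)

```text
time: 6.8
tool_pos: [0.5138, 0.0987, 0.0814]
tcp_rot: [-2.76, -1.5, 0.002]
wrist_force: [-1.9, 1.1, 7.1]
width: 0.272
grip_force: 20.6
```

Call:
jog_arm(
  commands=[
    {"travel":[-2,0,0],"rot":[0,0,0],"claw":210},
    {"travel":[-2,0,0],"rot":[0,0,0],"claw":210},
    {"travel":[-1,0,0],"rot":[0,0,0],"claw":210},
    {"travel":[0,0,0],"rot":[0,0,0],"claw":210},
    {"travel":[0,0,0],"rot":[0,0,0],"claw":210},
  ],
)

```text
time: 7.3
tool_pos: [0.5121, 0.0945, 0.0815]
tcp_rot: [2.76, 1.5, 0.0]
wrist_force: [-0.1, 0.7, 5.3]
width: 0.27
grip_force: 20.5
```

```bash
python3 -c "
from h import *
look()"
```

```text
t 7.3 pos [0.5121 0.0945 0.0815] yaw x 57.05 tilt [ 0.0002 -0.0001] tool delta [ 29.2 -25.2   0.5] w 0.27 F [-0.1  0.7  5.3] [ 0.17 -0.08  0.01] g 20.481585299712606
top 302 (array([475.5, 172.8,  23.4,  38.6]), np.float64(-85.29))
top 813 (array([497.3,  72. ,  61.3,  83.1]), np.float64(-33.03))
top 527 (array([543.7, 166.7,   9.9,  92. ]), np.float64(3.63))
side 1048 (array([510.8,  88.2,  69.4, 112.2]), np.float64(56.6))
```

Call:
jog_arm(
  commands=[
    {"travel":[0,1,0],"rot":[0,0,0],"claw":210},
    {"travel":[0,1,0],"rot":[0,0,0],"claw":210},
    {"travel":[0,0,0],"rot":[0,0,0],"claw":210},
    {"travel":[0,0,0],"rot":[0,0,0],"claw":210},
    {"travel":[0,0,0],"rot":[0,0,0],"claw":210},
  ],
)

```text
time: 7.9
tool_pos: [0.5124, 0.0941, 0.0815]
tcp_rot: [-2.759, -1.499, 0.003]
wrist_force: [-4.4, 4.2, 9.4]
width: 0.277
grip_force: 20.9
```

Call:
jog_arm(
  commands=[
    {"travel":[-1,0,0],"rot":[0,0,0],"claw":210},
    {"travel":[-1,0,0],"rot":[0,0,0],"claw":210},
    {"travel":[0,0,0],"rot":[0,0,0],"claw":210},
    {"travel":[0,0,0],"rot":[0,0,0],"claw":210},
    {"travel":[0,0,0],"rot":[0,0,0],"claw":210},
  ],
)

```text
time: 8.4
tool_pos: [0.512, 0.0935, 0.0815]
tcp_rot: [-2.758, -1.498, -0.001]
wrist_force: [-1.7, 7.4, 6.8]
width: 0.277
grip_force: 20.7
```

Contact forces now show on both fences, and the position matches the expected corner (378.5/357.2 against 379.9/358.2 mm). One more firm press, then check.

Call:
jog_arm(
  commands=[
    {"travel":[0,1,0],"rot":[0,0,0],"claw":210},
    {"travel":[-1,0.5,0],"rot":[0,0,0],"claw":210},
    {"travel":[0,0,0],"rot":[0,0,0],"claw":210},
    {"travel":[0,0,0],"rot":[0,0,0],"claw":210},
    {"travel":[0,0,0],"rot":[0,0,0],"claw":210},
  ],
)

```text
time: 8.9
tool_pos: [0.512, 0.0934, 0.0816]
tcp_rot: [-2.756, -1.495, -0.001]
wrist_force: [-3.6, 15.0, 9.0]
width: 0.27
grip_force: 21.0
```

```bash
python3 - <<'E'
from h import *
delta(.5068,.1327,.081)
a=cam('top')['color'][275:365,160:265];b=cam('side')['color'][220:310,410:515]
cv2.imwrite('pics/near3.png',np.hstack([cv2.resize(k,(400,343),interpolation=cv2.INTER_CUBIC) for k in(a,b)]))
E
```

```text
t 8.9 pos [0.512  0.0934 0.0816] yaw x 56.97 tilt [-0.0025  0.0055] tool delta [ 30.1 -25.8   0.8] w 0.27 F [-3.6 15.   9. ] [ 2.08  0.59 -0.03] g 20.982303672790295
```

View pics/near3.png

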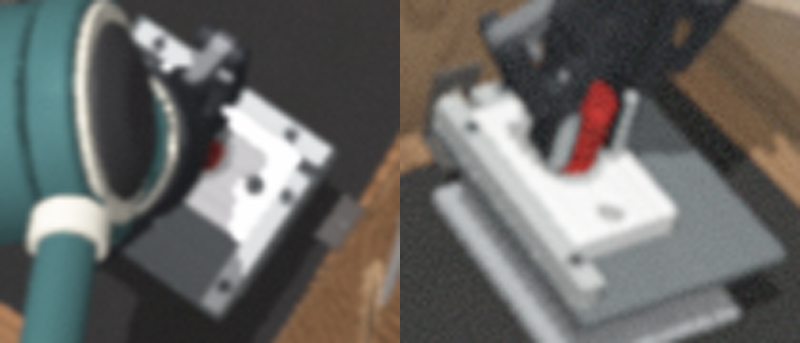

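Both pictures show the plate tight in the corner, edges parallel to the fences and no gap. I'll ease the preload and open the claw so the plate lies flat on its own, then regrip firmly.

Call:
jog_arm(
  commands=[
    {"travel":[1,-1,0],"rot":[0,0,0],"claw":210},
    {"travel":[0.5,-0.5,0],"rot":[0,0,0],"claw":210},
    {"travel":[0,0,0],"rot":[0,0,0],"claw":150},
    {"travel":[0,0,0],"rot":[0,0,0],"claw":150},
    {"travel":[0,0,0],"rot":[0,0,0],"claw":150},
  ],
)

```text
time: 9.5
tool_pos: [0.5119, 0.0917, 0.0803]
tcp_rot: [-2.76, -1.5, 0.003]
wrist_force: [-0.4, -0.1, -0.3]
width: 0.41
grip_force: 0.0
```

```bash
python3 - <<'E'
from h import *
delta(.512,.0935,.081)
c=cam('side'); k=cv2.resize(c['color'][220:310,410:515],None,fx=6,fy=6,interpolation=cv2.INTER_CUBIC)
t=cam('top')['color'][275:365,160:265]
cv2.imwrite('pics/near4.png',np.hstack([cv2.resize(t,(400,343),interpolation=cv2.INTER_CUBIC),cv2.resize(k,(400,343))]))
E
```

```text
t 9.5 pos [0.5119 0.0917 0.0803] yaw x 57.05 tilt [-0.002  -0.0007] tool delta [ 1.5 -0.9 -0.7] w 0.41 F [-0.4 -0.1 -0.3] [0.03 0.04 0.01] g 0.0
```

View pics/near4.png

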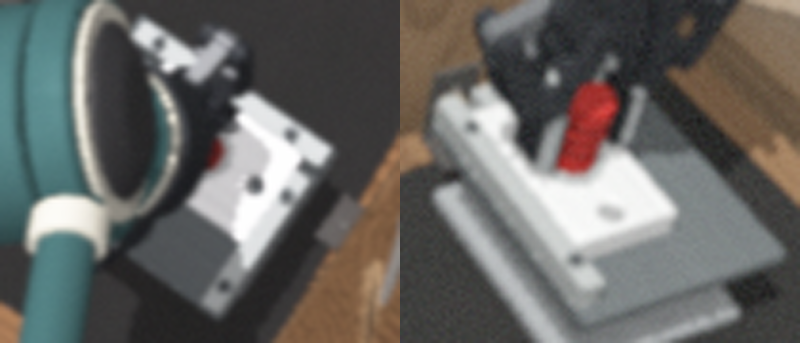

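The plate is still in the corner, flat and untouched. Regripping firmly.

Call:
jog_arm(
  commands=[
    {"travel":[1.5,0,0],"rot":[0,0,0],"claw":160},
    {"travel":[0,0,0],"rot":[0,0,0],"claw":180},
    {"travel":[0,0,0],"rot":[0,0,0],"claw":205},
    {"travel":[0,0,0],"rot":[0,0,0],"claw":220},
    {"travel":[0,0,0],"rot":[0,0,0],"claw":230},
  ],
  force=70,
)

```text
time: 10.1
tool_pos: [0.5123, 0.0942, 0.0814]
tcp_rot: [-2.758, -1.499, 0.003]
wrist_force: [-4.5, 3.3, 4.6]
width: 0.26
grip_force: 68.5
```

Call:
jog_arm(
  commands=[
    {"travel":[0,0,0],"rot":[0,0,0],"claw":230},
    {"travel":[0,0,0],"rot":[0,0,0],"claw":230},
    {"travel":[0,0,-4],"rot":[0,0,0],"claw":230},
    {"travel":[0,0,-10],"rot":[0,0,0],"claw":230},
    {"travel":[0,0,-20],"rot":[0,0,0],"claw":230},
  ],
)

```text
time: 10.6
tool_pos: [0.512, 0.0931, 0.114]
tcp_rot: [-2.759, -1.501, 0.006]
wrist_force: [-0.4, -1.1, -3.6]
width: 0.256
grip_force: 69.2
```

```bash
python3 -c "
from h import *
delta(.608,-.2537,.25)"
```

```text
t 10.6 pos [0.512  0.0931 0.114 ] yaw x 57.08 tilt [-0.0039 -0.0012] tool delta [-239.4  268.7 -136. ] w 0.256 F [-0.4 -1.1 -3.6] [ 0.02  0.   -0.02] g 69.16317113908008
```

Call:
jog_arm(
  commands=[
    {"travel":[0,0,-30],"rot":[0,0,0],"claw":230},
    {"travel":[0,0,-35],"rot":[0,0,0],"claw":230},
    {"travel":[0,0,-35],"rot":[0,0,0],"claw":230},
    {"travel":[0,0,-30],"rot":[0,0,0],"claw":230},
    {"travel":[0,0,-10],"rot":[0,0,0],"claw":230},
  ],
)

```text
time: 11.1
tool_pos: [0.516, 0.0931, 0.2601]
tcp_rot: [2.757, 1.498, 0.01]
wrist_force: [1.2, 0.5, -3.2]
width: 0.258
grip_force: 69.3
```

Call:
jog_arm(
  commands=[
    {"travel":[-12,14,0],"rot":[0,0,0],"claw":230},
    {"travel":[-22,25,0],"rot":[0,0,0],"claw":230},
    {"travel":[-25,28,0],"rot":[0,0,0],"claw":230},
    {"travel":[-25,28,0],"rot":[0,0,0],"claw":230},
    {"travel":[-25,28,0],"rot":[0,0,0],"claw":230},
  ],
)

```text
time: 11.6
tool_pos: [0.557, -0.0666, 0.2539]
tcp_rot: [-2.759, -1.501, 0.003]
wrist_force: [0.3, 0.0, -3.1]
width: 0.26
grip_force: 69.2
```

Call:
jog_arm(
  commands=[
    {"travel":[-25,28,0],"rot":[0,0,0],"claw":230},
    {"travel":[-25,28,0],"rot":[0,0,0],"claw":230},
    {"travel":[-25,28,0],"rot":[0,0,0],"claw":230},
    {"travel":[-25,28,0],"rot":[0,0,0],"claw":230},
    {"travel":[-15,17,0],"rot":[0,0,0],"claw":230},
  ],
)

```text
time: 12.1
tool_pos: [0.6028, -0.2345, 0.2536]
tcp_rot: [-2.761, -1.498, 0.004]
wrist_force: [-1.0, -1.9, -3.6]
width: 0.261
grip_force: 69.3
```

Call:
jog_arm(
  commands=[
    {"travel":[-10,11,0],"rot":[0,0,0],"claw":230},
    {"travel":[-5,6,0],"rot":[0,0,-3.5],"claw":230},
    {"travel":[0,0,0],"rot":[0,0,-5],"claw":230},
    {"travel":[0,0,0],"rot":[0,0,-5],"claw":230},
    {"travel":[0,0,0],"rot":[0,0,0],"claw":230},
  ],
)

```text
time: 12.6
tool_pos: [0.6091, -0.2525, 0.2546]
tcp_rot: [-2.563, -1.815, 0.001]
wrist_force: [-0.7, -0.2, -2.7]
width: 0.262
grip_force: 69.3
```

```bash
python3 -c "
from h import *
delta(.608,-.2537,.125)"
```

```text
t 12.6 pos [ 0.6091 -0.2525  0.2546] yaw x 70.6 tilt [-0.0012  0.0009] tool delta [ -1.5  -0.5 129.6] w 0.262 F [-0.7 -0.2 -2.7] [-0.04  0.06 -0.01] g 69.27893560845405
```

Call:
jog_arm(
  commands=[
    {"travel":[-1.5,-0.5,20],"rot":[0,0,0],"claw":230},
    {"travel":[0,0,30],"rot":[0,0,0],"claw":230},
    {"travel":[0,0,35],"rot":[0,0,0],"claw":230},
    {"travel":[0,0,25],"rot":[0,0,0],"claw":230},
    {"travel":[0,0,15],"rot":[0,0,0],"claw":230},
  ],
)

```text
time: 13.1
tool_pos: [0.6066, -0.2531, 0.127]
tcp_rot: [-2.562, -1.81, 0.004]
wrist_force: [-0.6, 0.2, -3.3]
width: 0.263
grip_force: 69.2
```

Call:
jog_arm(
  commands=[
    {"travel":[0,0,0],"rot":[0,0,0],"claw":230},
    {"travel":[0,0,0],"rot":[0,0,0],"claw":230},
    {"travel":[0,0,0],"rot":[0,0,0],"claw":230},
    {"travel":[0,0,0],"rot":[0,0,0],"claw":230},
    {"travel":[0,0,0],"rot":[0,0,0],"claw":230},
  ],
)

```text
time: 13.6
tool_pos: [0.6093, -0.2551, 0.1319]
tcp_rot: [2.563, 1.813, 0.002]
wrist_force: [-0.0, -0.7, -3.4]
width: 0.262
grip_force: 69.2
```

```bash
python3 - <<'E'
from h import *
delta(.608,-.2537,.125)
a=cam('top');b=cam('side')
cv2.imwrite('pics/die2.png',np.hstack([cv2.resize(a['color'][235:310,330:430],(400,300),interpolation=cv2.INTER_CUBIC),cv2.resize(b['color'][180:270,230:320],(400,400),interpolation=cv2.INTER_CUBIC)[:300]])) 
cv2.imwrite('pics/die2.png',np.hstack([cv2.resize(a['color'][235:310,330:430],(400,300),interpolation=cv2.INTER_CUBIC),cv2.resize(b['color'][180:255,225:325],(400,300),interpolation=cv2.INTER_CUBIC)]))
E
```

```text
t 13.6 pos [ 0.6093 -0.2551  0.1319] yaw x 70.54 tilt [ 0.0024 -0.0011] tool delta [ 0.9 -1.7  6.9] w 0.262 F [-0.  -0.7 -3.4] [-0.03  0.03  0.  ] g 69.17918720282614
```

View pics/die2.png

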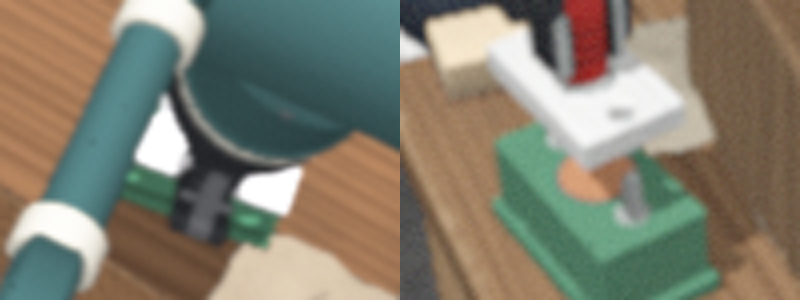

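The side half shows the plate level above the die, with its front top corner near (585,148), its right corner near (687,102), and a hole at (620,113); the right pin tip is at (630,175). The arm blocks the top view. I'll measure the plate's face in the side view against the die, measured the same way.

```bash
python3 - <<'E'
from h import *
s=cam('side'); z=monitor.read_state()['tool_pos'][2]-.0254+.014
f=6;x0,y0,x1,y1=235,180,305,235
im=cv2.resize(s['color'][y0:y1,x0:x1],None,fx=f,fy=f,interpolation=cv2.INTER_CUBIC)
g=im.min(2); px=lambda u:(np.array(u,float)+.5)/f-.5+[x0,y0]
for thr in(200,210,220):
    m=((g>thr)*255).astype(np.uint8); k=max(cv2.findContours(m,cv2.RETR_EXTERNAL,cv2.CHAIN_APPROX_NONE)[0],key=cv2.contourArea)[:,0]
    hl=cv2.approxPolyDP(cv2.convexHull(k),8,True)[:,0]
    P=ray(s,px(hl),z)[:,:2]; print(thr,rect(s,px(k),z)); print(np.c_[px(hl),P*1000].round(1).tolist())
# hole: dark spot inside plate near crop (55,28)px*... 
sub=g[int((204-y0)*f):int((213-y0)*f),int((275-x0)*f):int((285-x0)*f)]
mm=((sub<175)*255).astype(np.uint8)
for k in cv2.findContours(mm,cv2.RETR_LIST,cv2.CHAIN_APPROX_NONE)[0]:
    if cv2.contourArea(k)>60:
        M=cv2.moments(k);c=[M['m10']/M['m00']+(275-x0)*f,M['m01']/M['m00']+(204-y0)*f]; print('hole',cv2.contourArea(k),px(c),ray(s,px(c),z)[0].round(4))
delta(.608,-.2537,.125)
u=np.array([np.cos(np.radians(70.6)),np.sin(np.radians(70.6))]);n=np.array([u[1],-u[0]]);C=np.array([607.5,-254.5])
print('expected plate corners, side-cam frame',[(C+a*46*u+b*28*n).round(1).tolist() for a,b in((1,1),(1,-1),(-1,1),(-1,-1))],'hole',C+34*u)
E
```

```text
200 (array([ 609.8, -272. ,   64.5,  129.4]), np.float64(82.27))
[[234.6, 187.2, 619.8, -338.7], [247.6, 183.4, 595.5, -325.7], [286.4, 196.1, 582.1, -237.3], [295.4, 205.8, 595.1, -205.5], [269.9, 217.2, 648.7, -224.6], [236.2, 194.9, 635.9, -319.8]]
210 (array([ 604.6, -259.9,   58.4,   97.2]), np.float64(70.43))
[[246.1, 190.9, 615.4, -312.3], [254.9, 186.9, 595.7, -306.3], [286.1, 196.2, 582.9, -237.5], [295.1, 205.6, 595.1, -206.3], [270.2, 216.8, 647.2, -225.0]]
220 (array([ 604.7, -259.3,   56.6,   94.2]), np.float64(70.36))
[[246.9, 191.1, 614.8, -310.6], [254.9, 187.2, 596.5, -305.6], [286.8, 196.9, 583.8, -235.2], [294.8, 205.4, 595.1, -207.2], [270.6, 216.2, 645.8, -225.4]]
t 13.75 pos [ 0.6087 -0.2548  0.1309] yaw x 70.55 tilt [ 0.0008 -0.0004] tool delta [ 0.8 -1.   5.9] w 0.26 F [ 0.2 -0.2 -3. ] [-0.03 -0.03  0.  ] g 69.17997737880796
expected plate corners, side-cam frame [[649.2, -220.4], [596.4, -201.8], [618.6, -307.2], [565.8, -288.6]] hole [ 618.79347848 -222.43042963]
```

```bash
python3 - <<'E'
from h import *
t=cam('top');s=monitor.read_state(); z=s['tool_pos'][2]-.0254+.014
k,m=whites(t,358,255,412,300,195)
u=np.array([np.cos(np.radians(70.6)),np.sin(np.radians(70.6))]);n=np.array([u[1],-u[0]])
for C in([609.8,-253.9],):
  for p in k:
    P=ray(t,p,z)[:,:2]*1000-C; a,b=P@u,P@n
    print(len(p),p.mean(0).round(1),'u',a.min().round(1),np.percentile(a,[2,98]).round(1),a.max().round(1),'n',b.min().round(1),b.max().round(1), 'pts near u-end:',a[(a<a.min()+4)].round(1)[::6].tolist(),b[(a<a.min()+4)].round(0)[::6].tolist())
cv2.imwrite('pics/top3.png',cv2.resize(t['color'][245:305,350:420],(700,600),interpolation=cv2.INTER_CUBIC))
E
```

```text
245 [397.5 282.2] u -49.1 [-49.  -23.1] -23.0 n -27.9 -2.5 pts near u-end: [-45.2, -47.1, -48.6, -48.9, -48.9, -48.9, -48.9, -48.9, -48.9, -48.9, -48.9, -48.8, -48.5, -47.3, -45.3] [-28.0, -27.0, -25.0, -23.0, -21.0, -19.0, -17.0, -15.0, -13.0, -11.0, -9.0, -6.0, -4.0, -3.0, -3.0]
263 [370.2 270.1] u 6.8 [ 7.3 30.7] 30.8 n -27.9 6.8 pts near u-end: [10.7, 9.2, 8.1, 7.6, 7.2, 7.8, 8.8, 8.8, 9.5, 10.4] [-27.0, -25.0, -23.0, -21.0, -19.0, -17.0, -15.0, -13.0, -11.0, -10.0]
```

View pics/top3.png

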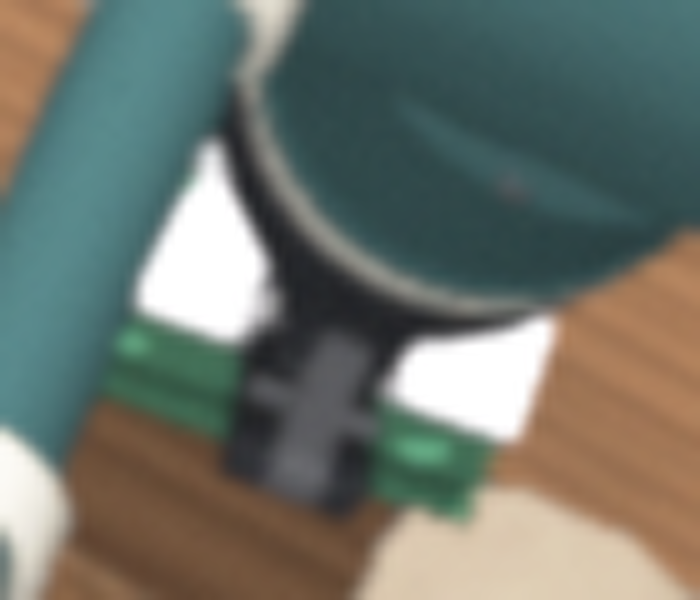

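The top view, which is barely affected by height, shows the plate about 1.8 mm short along die +y and 1.1 mm too far in x. The side view agrees if the mat adds about 3 mm of height. I'll correct that and descend to just above the pin tips.

Call:
jog_arm(
  commands=[
    {"travel":[1.8,-1.1,0],"rot":[0,0,0],"claw":230},
    {"travel":[0,0,6],"rot":[0,0,0],"claw":230},
    {"travel":[0,0,8],"rot":[0,0,0],"claw":230},
    {"travel":[0,0,5],"rot":[0,0,0],"claw":230},
    {"travel":[0,0,0],"rot":[0,0,0],"claw":230},
  ],
)

```text
time: 14.3
tool_pos: [0.6068, -0.252, 0.1093]
tcp_rot: [-2.562, -1.813, 0.003]
wrist_force: [0.6, -0.4, -3.9]
width: 0.259
grip_force: 69.2
```

Call:
jog_arm(
  commands=[
    {"travel":[0,0,0],"rot":[0,0,0],"claw":230},
    {"travel":[0,0,0],"rot":[0,0,0],"claw":230},
    {"travel":[0,0,0],"rot":[0,0,0],"claw":230},
    {"travel":[0,0,0],"rot":[0,0,0],"claw":230},
    {"travel":[0,0,0],"rot":[0,0,0],"claw":230},
  ],
)

```text
time: 14.8
tool_pos: [0.6082, -0.2526, 0.1116]
tcp_rot: [2.564, 1.814, 0.0]
wrist_force: [0.3, 0.3, -3.3]
width: 0.264
grip_force: 69.2
```

```bash
cat >> h.py <<'E'
def rel():
    u=np.array([np.cos(np.radians(70.6)),np.sin(np.radians(70.6))]);n=np.array([u[1],-u[0]])
    delta(.608,-.2537,.078); z=monitor.read_state()['tool_pos'][2]-.078+.056+.014
    t=cam('top')
    for p in whites(t,358,255,412,300,195)[0]:
        P=ray(t,p,z)[:,:2]*1000-[609.8,-253.9]; a,b=P@u,P@n; print('top u',a.min().round(1),a.max().round(1),'n',b.min().round(1))
    s=cam('side'); k=max(whites(s,235,180,305,240,215)[0],key=len); r=rect(s,k,z); d=r[0][:2]-[607.2,-253.7]; print('side',r,'u',(d@u).round(1),'n',(d@n).round(1))
E
python3 -c "
from h import *
rel()"
```

```text
t 14.8 pos [ 0.6082 -0.2526  0.1116] yaw x 70.55 tilt [ 0.0005 -0.0002] tool delta [-1.   0.2 33.6] w 0.264 F [ 0.3  0.3 -3.3] [0.06 0.01 0.01] g 69.18341525131837
top u -47.0 -20.9 n -29.6
top u 9.2 33.8 n -29.7
side (array([ 608.2, -253.5,   57.1,   92.8]), np.float64(70.99)) u 0.5 n 0.9
```

Both views now agree to within about 1 mm. Lowering onto the pins slowly while watching the force.

Call:
jog_arm(
  commands=[
    {"travel":[0,0,4],"rot":[0,0,0],"claw":230},
    {"travel":[0,0,4],"rot":[0,0,0],"claw":230},
    {"travel":[0,0,3],"rot":[0,0,0],"claw":230},
    {"travel":[0,0,0],"rot":[0,0,0],"claw":230},
    {"travel":[0,0,0],"rot":[0,0,0],"claw":230},
  ],
)

```text
time: 15.4
tool_pos: [0.6078, -0.2525, 0.0999]
tcp_rot: [-2.564, -1.814, 0.0]
wrist_force: [-0.2, 0.5, -4.3]
width: 0.259
grip_force: 69.3
```

Call:
jog_arm(
  commands=[
    {"travel":[0,0,2],"rot":[0,0,0],"claw":230},
    {"travel":[0,0,2],"rot":[0,0,0],"claw":230},
    {"travel":[0,0,2],"rot":[0,0,0],"claw":230},
    {"travel":[0,0,0],"rot":[0,0,0],"claw":230},
    {"travel":[0,0,0],"rot":[0,0,0],"claw":230},
  ],
)

```text
time: 15.9
tool_pos: [0.6079, -0.2525, 0.0941]
tcp_rot: [-2.565, -1.814, 0.0]
wrist_force: [-0.5, -0.1, -3.3]
width: 0.264
grip_force: 69.3
```

```bash
python3 -c "
from h import *
rel()"
```

```text
t 15.9 pos [ 0.6079 -0.2525  0.0941] yaw x 70.55 tilt [-0.0002  0.0001] tool delta [-1.1  0.5 16.1] w 0.264 F [-0.5 -0.1 -3.3] [ 0.01 -0.02 -0.04] g 69.2621781793423
top u -47.0 -21.0 n -29.9
top u 10.2 34.3 n -29.9
side (array([ 607.8, -253.2,   56.6,   92.4]), np.float64(70.43)) u 0.7 n 0.4
```

Call:
jog_arm(
  commands=[
    {"travel":[0,0,3],"rot":[0,0,0],"claw":230},
    {"travel":[0,0,3],"rot":[0,0,0],"claw":230},
    {"travel":[0,0,2],"rot":[0,0,0],"claw":230},
    {"travel":[0,0,0],"rot":[0,0,0],"claw":230},
    {"travel":[0,0,0],"rot":[0,0,0],"claw":230},
  ],
)

```text
time: 16.5
tool_pos: [0.6079, -0.2525, 0.0861]
tcp_rot: [-2.564, -1.814, 0.0]
wrist_force: [-0.4, 0.8, -3.4]
width: 0.258
grip_force: 69.3
```

Call:
jog_arm(
  commands=[
    {"travel":[0,0,2],"rot":[0,0,0],"claw":230},
    {"travel":[0,0,1.5],"rot":[0,0,0],"claw":230},
    {"travel":[0,0,1],"rot":[0,0,0],"claw":230},
    {"travel":[0,0,0],"rot":[0,0,0],"claw":230},
    {"travel":[0,0,0],"rot":[0,0,0],"claw":230},
  ],
)

```text
time: 17.0
tool_pos: [0.608, -0.2526, 0.0817]
tcp_rot: [-2.565, -1.814, 0.0]
wrist_force: [-0.4, 0.1, -3.7]
width: 0.262
grip_force: 69.3
```

Call:
jog_arm(
  commands=[
    {"travel":[0,0,1],"rot":[0,0,0],"claw":230},
    {"travel":[0,0,1],"rot":[0,0,0],"claw":230},
    {"travel":[0,0,0.5],"rot":[0,0,0],"claw":230},
    {"travel":[0,0,0],"rot":[0,0,0],"claw":230},
    {"travel":[0,0,0],"rot":[0,0,0],"claw":230},
  ],
)

```text
time: 17.5
tool_pos: [0.608, -0.2526, 0.0795]
tcp_rot: [2.565, 1.814, 0.0]
wrist_force: [-0.6, 0.3, -1.5]
width: 0.261
grip_force: 69.5
```

Call:
jog_arm(
  commands=[
    {"travel":[0,0,0.7],"rot":[0,0,0],"claw":230},
    {"travel":[0,0,0.5],"rot":[0,0,0],"claw":230},
    {"travel":[0,0,0],"rot":[0,0,0],"claw":230},
    {"travel":[0,0,0],"rot":[0,0,0],"claw":230},
    {"travel":[0,0,0],"rot":[0,0,0],"claw":230},
  ],
)

```text
time: 18.0
tool_pos: [0.6082, -0.2526, 0.0794]
tcp_rot: [2.564, 1.814, 0.0]
wrist_force: [-3.6, 1.4, 6.2]
width: 0.264
grip_force: 70.2
```

The descent stopped at z 0.0794 with the force reversing. One more small press to confirm it is home, plus a picture measurement.

Call:
jog_arm(
  commands=[
    {"travel":[0,0,0.7],"rot":[0,0,0],"claw":230},
    {"travel":[0,0,0],"rot":[0,0,0],"claw":230},
    {"travel":[0,0,0],"rot":[0,0,0],"claw":230},
    {"travel":[0,0,0],"rot":[0,0,0],"claw":230},
    {"travel":[0,0,0],"rot":[0,0,0],"claw":230},
  ],
)

```text
time: 18.5
tool_pos: [0.6082, -0.2527, 0.0794]
tcp_rot: [2.564, 1.814, 0.0]
wrist_force: [-4.6, 2.5, 8.5]
width: 0.262
grip_force: 70.6
```

```bash
python3 - <<'E'
from h import *
rel()
# gap check in side view: column profiles below the plate's front edge (white -> green directly if closed)
s=cam('side')['color']
for x in(262,266,270,275,280): print(x,[tuple(int(v) for v in s[y,x]) for y in range(222,250,2)])
E
```

```text
t 18.5 pos [ 0.6082 -0.2527  0.0794] yaw x 70.56 tilt [ 0.0004 -0.0002] tool delta [-1.   0.2  1.4] w 0.262 F [-4.6  2.5  8.5] [ 0.35  1.03 -0.07] g 70.55537524167448
top u -46.9 -19.9 n -29.7
top u 9.5 34.5 n -29.7
side (array([ 607.7, -253.3,   57.2,   92.7]), np.float64(70.39)) u 0.5 n 0.3
262 [(244, 245, 245), (227, 228, 227), (196, 199, 196), (175, 182, 171), (139, 162, 125), (100, 126, 79), (93, 117, 71), (93, 116, 73), (92, 115, 73), (92, 116, 73), (98, 126, 84), (124, 151, 101), (122, 150, 97), (103, 129, 100)]
266 [(242, 243, 242), (246, 247, 247), (245, 246, 246), (229, 230, 229), (201, 202, 202), (184, 188, 183), (151, 169, 141), (113, 140, 93), (97, 119, 76), (96, 117, 76), (95, 118, 76), (92, 116, 73), (95, 118, 75), (117, 145, 96)]
270 [(169, 171, 170), (239, 239, 238), (245, 246, 245), (246, 247, 247), (246, 247, 246), (235, 237, 236), (206, 208, 207), (187, 192, 186), (157, 174, 146), (116, 145, 97), (97, 121, 76), (95, 119, 74), (95, 119, 78), (92, 116, 74)]
275 [(196, 199, 198), (238, 239, 238), (246, 247, 246), (245, 246, 245), (246, 247, 246), (244, 246, 245), (248, 248, 247), (228, 229, 228), (185, 185, 185), (178, 181, 179), (152, 169, 140), (124, 154, 99), (97, 119, 76), (91, 115, 75)]
280 [(233, 234, 232), (228, 229, 228), (209, 210, 210), (202, 203, 203), (230, 231, 230), (244, 246, 245), (216, 218, 217), (176, 177, 177), (173, 177, 171), (145, 167, 133), (123, 152, 98), (92, 116, 72), (87, 110, 67), (92, 114, 75)]
```

The plate side runs straight into the green rim with no gap, z holds steady as force rises, and position is centred within about 0.5 mm. It is home, so I'll ease the preload and open.

Call:
jog_arm(
  commands=[
    {"travel":[0,0,-0.7],"rot":[0,0,0],"claw":230},
    {"travel":[0,0,-0.5],"rot":[0,0,0],"claw":230},
    {"travel":[0,0,0],"rot":[0,0,0],"claw":170},
    {"travel":[0,0,0],"rot":[0,0,0],"claw":120},
    {"travel":[0,0,0],"rot":[0,0,0],"claw":80},
  ],
)

```text
time: 19.15
tool_pos: [0.6082, -0.2527, 0.0783]
tcp_rot: [2.564, 1.814, 0.0]
wrist_force: [0.2, -0.1, -0.1]
width: 0.664
grip_force: 0.0
```

Call:
jog_arm(
  commands=[
    {"travel":[0,0,0],"rot":[0,0,0],"claw":60},
    {"travel":[0,0,0],"rot":[0,0,0],"claw":60},
    {"travel":[0,0,-10],"rot":[0,0,0],"claw":60},
    {"travel":[0,0,-20],"rot":[0,0,0],"claw":60},
    {"travel":[0,0,-30],"rot":[0,0,0],"claw":60},
  ],
)

```text
time: 19.65
tool_pos: [0.6066, -0.2519, 0.1376]
tcp_rot: [-2.562, -1.812, 0.003]
wrist_force: [-0.2, 0.5, 0.1]
width: 0.77
grip_force: 0.0
```

Call:
jog_arm(
  commands=[
    {"travel":[0,0,-35],"rot":[0,0,0],"claw":60},
    {"travel":[0,0,-35],"rot":[0,0,0],"claw":60},
    {"travel":[0,0,-20],"rot":[0,0,0],"claw":60},
    {"travel":[0,0,-10],"rot":[0,0,0],"claw":60},
    {"travel":[0,0,0],"rot":[0,0,0],"claw":60},
  ],
)

```text
time: 20.15
tool_pos: [0.609, -0.253, 0.2411]
tcp_rot: [2.562, 1.812, 0.003]
wrist_force: [-0.2, -0.1, -0.0]
width: 0.765
grip_force: 0.0
```

Call:
jog_arm(
  commands=[
    {"travel":[0,0,0],"rot":[0,0,0],"claw":60},
    {"travel":[0,0,0],"rot":[0,0,0],"claw":60},
    {"travel":[0,0,0],"rot":[0,0,0],"claw":60},
    {"travel":[0,0,0],"rot":[0,0,0],"claw":60},
    {"travel":[0,0,0],"rot":[0,0,0],"claw":60},
  ],
)

```text
time: 20.65
tool_pos: [0.6077, -0.2525, 0.2378]
tcp_rot: [-2.564, -1.814, 0.001]
wrist_force: [0.9, 0.5, 0.6]
width: 0.765
grip_force: 0.0
```

```bash
python3 - <<'E'
from h import *
delta(.608,-.2537,.078)
s=cam('side'); k=max(whites(s,235,180,305,240,215)[0],key=len); print(rect(s,k,.070))
E
```

```text
t 20.65 pos [ 0.6077 -0.2525  0.2378] yaw x 70.55 tilt [-0.0011  0.0005] tool delta [ -1.1   0.9 159.8] w 0.765 F [0.9 0.5 0.6] [-0.02  0.01  0.02] g 0.0
(array([ 606.7, -254.4,   57.5,   93.1]), np.float64(70.62))
```

The plate lies at the die centre and in line after release (606.7, -254.4 at 70.6°), at full size, so it is flat. Handing in.

```bash
python3 -c "
from h import *
print(workorder.finish_job())"
```

```text
the job is handed in; nothing more can be done
None
```

I handed the job in at about 21 s: the top plate was squared in the stop corner, then lowered over both pins until it was home and let go. No verdict came back, but the last camera check showed it flat, centred and in line on the die.

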